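# Clamp a gearbox and start its leak test

## Robot

A 6-joint arm with a two-finger parallel gripper is mounted at the origin on the work surface. World frame = base frame: x ahead of the robot, y to its left, z up, the work surface at z = 0. Lengths are in m, angles in degrees, forces in N, time in s.
With the tool pointing down it reaches from about 0.25 to 0.775 m from the base axis. Payload 4 kg.
Tool frame: the origin (TCP) lies midway between the tips of the shut fingers; the grasp point (between the pads) lies 19 mm behind it; z points along the fingers, y is the line along which they close (so a half turn about z gives the same grasp; the last joint's range is limited). The gripper opens to 94 mm and grips with 3 to 60 N. Pads are 16 mm wide; open, the fingers measure 119 mm over their backs; the gripper's body (75 mm by 177 mm) begins 78 mm behind the grasp point.
Start: joints at [-75.178, 4.996, 78.535, -0, 96.463, -5.907], TCP at [0.195, -0.514, 0.206] pointing down, gripper open.
Joint ranges: [-177.83, 177.83], [-43.37, 116.18], [15.69, 146.23], [-61.86, 241.86], [9.47, 152.12], [-147.06, 147.06]. Speed limits (degrees/s): [159.86, 159.86, 180, 180, 180, 180].

## Interface

Orientations are given as a 3x3 rotation matrix whose columns are the frame's x, y, z axes.
In Python, from workcell import observe, get_image, finish_job, boxes_of, trace gives the robot as it stands. The module is installed in compiled form; this text tells all that it offers.
- The arm moves only by the tool arm_command, never from a script. Its argument "targets" is a list of rows, each a list of 3 entries, a list of its own where there are three numbers: the opening, from -1 (shut) to 1 (fully open), then the shift along the tool's x, y, z in units of 0.5 m (1.0 is 0.5 m), then the turn about the tool's z in units of pi/4 rad (1.0 is pi/4 rad). A call has 1 to 10 rows; each row is the pose to reach, as a shift and turn from the pose commanded when the call began, along the tool's axes at that moment; what a row does not reach only later rows make up. A row lasts 1/12 s, in which the tool goes at most 41.7 mm and 7.16 degrees, less where a joint would pass 70% of its speed; a pose out of reach is approached as far as the arm can. A call with a number of a shift or a turn outside -1 to 1 is refused whole. A call with a gripper value outside its range is refused whole. The fingers move at their own pace and stop on an object; the grip force is fixed at half the most. Time passes only in rows, so rows that repeat a pose let the fingers close. It gives the time, the measured TCP pose, the force, the opening and the grip force at its end, in the units of the state.
- observe(): the state, without advancing time (a new reading comes with each control period).
- get_image(name): name is "scene" or "top"; returns a dict with "image" (480x640x3 uint8, blue, green, red), "depth" (480x640 float32, m along the optical axis (not along the pixel's ray), 0 where there is no reading), "camera_matrix" (3x3 intrinsics, pixels), "world_from_camera" (4x4, takes a point from camera to world coordinates). Camera axes: x right, y down, z forward; pixel columns grow to the right and rows downward; lengths in m; the calibration is good to about 2 mm. A picture is of the moment at which its call begins.
- finish_job(): hands the job in; it is judged then, once.
Trained networks look in a picture, given as the dict that the camera call returned (one of the last four; its "shot" number tells which), for a name from the list of things; names that differ only in an ending like _2 or _b are one class to them, and where a whole thing is asked for, a point or a joint stands for the part that bears it (a point fixed in the world has none). Each returns a list of dicts, best first, with "p" (0 to 1); they miss things now and then, are a little off and sometimes report something else, mostly with a low value. They report only what shows in the picture. A call takes as long as a camera call. They do not tell look-alikes from the thing itself.
- boxes_of(picture, target): "centre" ([column, row] as shares, 0 to 1, of the picture: columns of its width, rows of its height, amid what is visible of it).
- trace(picture, target): "mask" (480x640 bool, what is visible of it) and "centre" ([column, row] as shares, 0 to 1, of the picture: columns of its width, rows of its height, amid what is visible of it).
The state is a dict: "time": time; "q": joint angles; "qd": joint speeds; "effort": joint torques, N m; "tcp_pos": TCP position; "ee_rot": TCP orientation; "contact_force": force on the tool from outside, world axes, zero at the start; "ft_torque": the same for the moment, N m; "opening": finger opening in m; "grasp_force": force on a finger pad.
Only numpy, scipy, OpenCV 4.12 (cv2) and the standard library are available. Lean on these libraries where they do the work, as an engineer would, in place of code of your own. Each camera call takes 0.05 s, during which the arm holds its last target. There are 200 camera calls.

## Task

Start the leak test on the gearbox in the nest: with the closed fingertips push the toggle clamp's raised handle down, without gripping or forcing it, until it is fully closed, then press down the raised half of the test unit's power rocker to switch it on, then press the round start button all the way down and let it spring back. Keep to that order, leave the square button and the mushroom stop button unpressed, and only push the clamp and controls: do not move or lift the gearbox or any of the loose things around.

Things in the scene. Friction and masses are not known exactly. Their poses are not given: they have to be found in the camera images.
- fixture: Fixed steel fixture, plate 290 x 110 x 15 mm. Origin on the bench, plate from x -150 to +140 mm; x runs from clamp handle to gearbox, z up. On it: riser with toggle clamp at x 0 (top z 145), gearbox nest ring at x 85. The clamp's forked arm starts raised, up to z 230, x 10 to 85; linked to the handle, it comes down astride the gearbox shaft as the handle goes down.
- clamp_handle (a joint): Angle of the toggle clamp's handle, rad: 0 = fully open, handle raised 0.85 rad above level; 0.85 = closed, handle level and at its stop, the arm's two rubber feet down on the gearbox flange. Its elevation above level is 0.85 minus this value. A stiff hinge (about 3 N at the grip) that stays where it is left.
- clamp_grip (a point): Point on the centre line of the clamp handle's black round grip (14 mm diameter), 100 mm from the pivot; handle 125 mm long. It swings about the pivot in the fixture's x-z plane: open, it is up and to -x of the pivot; closed, level with the pivot and further out to -x. Push it down and outwards, fingers bearing on its upper side, which faces the raised arm.
- clamp_pivot (a point): Fixed axis of the handle's hinge, at fixture x -14, y 0, z 138 mm; the hinge axis is the fixture's y.
- gearbox: Gearbox under test, about 1.9 kg, standing loose in the fixture's nest, shaft up: body 76 mm diameter, square aluminium flange 80 mm with its top 100 mm above the origin, 16 mm shaft up to 136 mm. Origin at the centre of its underside, 15 mm above the bench.
- test_unit: Fixed leak-test unit, grey box 160 (x) x 280 (y) mm, flat white panel on top at z 80 mm. Origin on the bench under its centre; x away from the operator, z up. Four black controls in a row at x -35 mm: power rocker y +95, square button y +30, round start button y -30, mushroom stop button y -95 mm. Dark flat display behind the rocker and square button.
- power_rocker (a joint): Tilt of the power rocker, rad: 0 = off (far half, on the unit's +x side, stands raised; near half lies level), 0.42 = on (far half pressed down level). It stays where it is left. Takes about 2 N at the raised end.
- rocker_raised_end (a point): Point on the top face of the rocker's raised (far) half, 18 mm from the rocking axis. The rocker is 44 mm long (along the unit's x), 26 mm wide. This point is about 16 mm above the panel when off and 9 mm above when on; the surrounding bezel is 4 mm high.
- start_button (a joint): Travel of the round start button, m: 0 = out, 0.006 = fully down. Springs back. 2 N to start moving, 5 N fully down.
- start_button_top (a point): Centre of the top of the round, flat start button: 28 mm diameter, 14 mm above the panel when out (bezel 4 mm high).
- square_button (a joint): Travel of the square button (28 x 28 mm, same height as the start button; print key), m: 0 = out, 0.006 = down. Not to be pressed.
- mushroom_button (a joint): Travel of the mushroom-headed stop button (40 mm diameter, 34 mm above the panel), m: 0 = out, 0.006 = down. Not to be pressed.
- gearbox_left: A waiting gearbox like the one in the nest. Origin at its underside's centre.
- gearbox_middle: Another waiting gearbox. Origin at its underside's centre.
- gearbox_right: Another waiting gearbox. Origin at its underside's centre.
- screwdriver: A loose screwdriver 190 mm long lying on the bench, between the fixture and the test unit. Origin under its middle.
- bearing: Loose steel bearing ring, 36 mm across, 10 mm high, lying on the fixture's plate under the clamp handle. Origin at its underside's centre.
- bit_socket: Loose steel bit socket, 25 mm across, 40 mm tall, standing on the test unit's panel behind the mushroom button. Origin at its underside's centre.
There are look-alikes about, which are no part of the job. What is shaped like the gearbox but orange or turquoise is not meant.

How it is judged (in metres and radians):
On the way, in this order (a step that is already met when the one before it is completed fails the run):
1. the clamp handle is pushed down to its closed stop (value of joint clamp_handle above 0.79 rad), for 0.1 s.
2. the power rocker is switched on (value of joint power_rocker above 0.34 rad), for 0.1 s.
3. the round start button is pressed all the way down (value of joint start_button above 0.0045 m), for 0.05 s.
4. the start button has sprung back (value of joint start_button below 0.0015 m), for 0.1 s.
At the end, for the whole second after the job is handed in: Clamp handle closed (0.79 rad or more of 0.85), rocker on (0.34 rad or more of 0.42), start button out again (under 1.5 mm), the gearbox still upright in its nest within 8 mm of where it stood, and at rest (value of joint clamp_handle above 0.79 rad and value of joint power_rocker above 0.34 rad and value of joint start_button below 0.0015 m and distance of gearbox from where it was at the start of the episode below 0.008 m and angle between gearbox's own z axis and vertical below 0.05 rad and linear speed of gearbox below 0.02 m/s); the robot touches nothing.
It fails at once if the order is broken: power switched on before the clamp is closed, or the start button pressed (over 3 mm) while the clamp is open or the power off ((value of joint power_rocker above 0.34 rad and not (value of joint clamp_handle above 0.79 rad)) or (value of joint start_button above 0.003 m and (not (value of joint clamp_handle above 0.79 rad) or not (value of joint power_rocker above 0.34 rad)))).
It fails at once if the clamp is gripped or forced instead of pushed (fingers on the fixture with over 35 N while the handle is still on its way, below 0.7 rad) (contact force between the fingers and fixture above 35 N and value of joint clamp_handle below 0.7 rad).
It fails at once if the square button or the mushroom stop button is pressed (over 2.5 mm) (value of joint any of square_button, mushroom_button above 0.0025 m).
It fails at once if the gearbox in the nest is moved or lifted by more than 8 mm (distance of gearbox from where it was at the start of the episode above 0.008 m).
It fails at once if a loose thing is moved or lifted by more than 15 mm (distance of any of gearbox_left, gearbox_middle, gearbox_right, screwdriver, bearing, bit_socket from where it was at the start of the episode above 0.015 m).
It also fails if it takes over 48 s, if anything falls off the work surface, if the arm or the gripper's body presses on something with over 40 N, if the wrist force passes 120 N, or if a joint passes its speed limit or range.

## Working session

There is one attempt and no reset: what is moved stays moved. The work goes in short steps, Python scripts to look and compute and a tool call to move; the robot and the scene stay as the last step left them, time stands still between calls to the robot, and variables do not carry over. Pictures are saved under pics/ and viewed, at most 10 in all, crops included, and the job is handed in when it is done.

Besides the shell and the picture viewer there is one more tool, called in YAML: its name, and indented under it one key for each argument. arm_command: Moves the arm, as the interface text tells. Its arguments: {"type":"object","properties":{"targets":{"type":"array"}},"required":["targets"]}

```bash
mkdir -p pics; cat > h.py <<'E'
import numpy as np, cv2
from workcell import *
def world(p,u,v,z=None):
    d=p['depth'] if z is None else z
    K=p['camera_matrix'];T=p['world_from_camera']
    u=np.asarray(u,float);v=np.asarray(v,float)
    d=p['depth'][v.astype(int),u.astype(int)]
    c=np.stack([(u-K[0,2])/K[0,0]*d,(v-K[1,2])/K[1,1]*d,d],-1)
    return c@T[:3,:3].T+T[:3,3]
E
python3 - <<'E'
from h import *
for n in("top","scene"):
    p=get_image(n);cv2.imwrite(f"pics/{n}0.png",p['image']);print(n,p['world_from_camera'].round(3).tolist())
    for t in("fixture","clamp_grip","gearbox","test_unit","power_rocker","start_button","square_button","mushroom_button","screwdriver","bearing","bit_socket"):
        for r in trace(p,t)[:4]:
            m=r['mask']&(p['depth']>0);v,u=np.nonzero(m)
            if len(v)==0: continue
            w=world(p,u,v);print(t,round(r['p'],2),(np.array(r['centre'])*[640,480]).round(),len(v),np.median(w,0).round(3),'zmax',np.percentile(w[:,2],97).round(3))
E
```

```text
top [[-0.026, -0.989, 0.144, 0.439], [-1.0, 0.027, -0.0, -0.01], [-0.003, -0.144, -0.99, 1.355], [0.0, 0.0, 0.0, 1.0]]
fixture 0.95 [222. 287.] 3815 [0.512 0.238 0.016] zmax 0.195
fixture 0.66 [210. 308.] 111 [0.451 0.277 0.023] zmax 0.029
clamp_grip 0.63 [207. 298.] 236 [0.485 0.257 0.176] zmax 0.211
gearbox 0.79 [218. 239.] 980 [0.628 0.24  0.114] zmax 0.149
gearbox 0.59 [238. 177.] 1152 [0.795 0.188 0.099] zmax 0.124
gearbox 0.55 [158. 206.] 1205 [0.731 0.394 0.099] zmax 0.13
test_unit 0.76 [416. 262.] 6736 [ 0.559 -0.259  0.08 ] zmax 0.099
power_rocker 0.61 [383. 282.] 167 [ 0.511 -0.176  0.09 ] zmax 0.098
start_button 0.53 [432. 272.] 93 [ 0.53  -0.298  0.094] zmax 0.098
square_button 0.49 [112. 271.] 1291 [0.559 0.507 0.099] zmax 0.129
mushroom_button 0.57 [462. 266.] 194 [ 0.541 -0.362  0.111] zmax 0.116
mushroom_button 0.32 [440. 232.] 99 [ 0.625 -0.32   0.118] zmax 0.124
screwdriver 0.61 [314. 274.] 397 [ 0.547 -0.001  0.021] zmax 0.028
bearing 0.65 [212. 312.] 40 [0.443 0.269 0.023] zmax 0.027
bit_socket 0.44 [438. 232.] 92 [ 0.625 -0.319  0.119] zmax 0.124
scene [[0.812, 0
[... 445 characters left out ...]
 [ 0.59  -0.307  0.078] zmax 0.094
power_rocker 0.45 [238. 277.] 132 [ 0.514 -0.179  0.089] zmax 0.096
start_button 0.55 [202. 309.] 134 [ 0.538 -0.302  0.092] zmax 0.095
square_button 0.68 [219. 293.] 124 [ 0.527 -0.244  0.092] zmax 0.095
mushroom_button 0.73 [182. 325.] 281 [ 0.549 -0.368  0.109] zmax 0.113
mushroom_button 0.55 [327. 177.] 189 [0.478 0.255 0.169] zmax 0.204
screwdriver 0.81 [295. 270.] 386 [ 0.553 -0.006  0.017] zmax 0.025
screwdriver 0.66 [327. 177.] 186 [0.483 0.255 0.172] zmax 0.205
screwdriver 0.59 [182. 326.] 263 [ 0.549 -0.368  0.109] zmax 0.113
bearing 0.44 [324. 212.] 42 [0.455 0.272 0.023] zmax 0.026
bit_socket 0.6 [225. 328.] 211 [ 0.635 -0.327  0.113] zmax 0.121
```

View pics/top0.png

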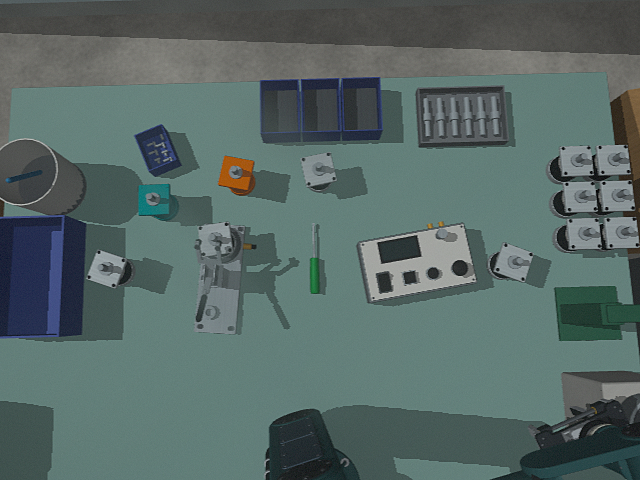

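View pics/scene0.png

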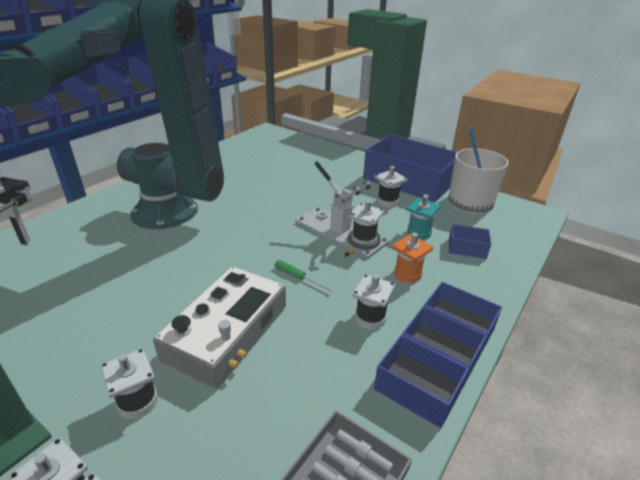

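The top view shows the clamp fixture, with its black grip at about (203,305) and its gearbox at (216,240). The test unit is at (416,262), with its controls in a row from rocker (385,282), square (410,277) and start (433,272) to mushroom (460,268). Next I fit the frames.

```bash
python3 - <<'E'
from h import *
V,U=np.mgrid[0:480,0:640]
def rect(W,name):
    r=cv2.minAreaRect((W[:,:2]*1000).astype(np.float32));print(name,len(W),r)
    return r
for n in("top","scene"):
    p=get_image(n);W=world(p,U.ravel(),V.ravel());ok=p['depth'].ravel()>0
    print('=====',n)
    s=lambda x0,x1,y0,y1,z0,z1:W[ok&(W[:,0]>x0)&(W[:,0]<x1)&(W[:,1]>y0)&(W[:,1]<y1)&(W[:,2]>z0)&(W[:,2]<z1)]
    def clean(P):  # drop sparse points
        from scipy.spatial import cKDTree
        k=cKDTree(P[:,:2]).query_ball_point(P[:,:2],.007,return_length=True);return P[k>=6]
    a=clean(s(.4,.75,-.43,-.1,.076,.086)); rect(a,'panel')
    a=clean(s(.35,.75,.15,.33,.010,.020)); rect(a,'plate')
    a=clean(s(.56,.70,.17,.31,.09,.112)); rect(a,'flange'); 
    a=s(.55,.70,.17,.31,.125,.145); print('shaft',len(a),a.mean(0).round(4))
    a=s(.35,.75,.15,.33,.15,.3)
    img=p['image'].reshape(-1,3)
    m=ok&(W[:,0]>.35)&(W[:,0]<.52)&(W[:,1]>.18)&(W[:,1]<.32)&(W[:,2]>.14)&(img.max(1)<70)
    b=W[m];print('grip',len(b),b.mean(0).round(4),b.min(0).round(3),b.max(0).round(3))
    c=b-b.mean(0);d=np.linalg.svd(c)[2][0] if len(b)<3000 else 0;print('dir',d)
    for t in("start_button","power_rocker","square_button","mushroom_button"):
        r=trace(p,t)
        for q in r[:2]:
            v,u=np.nonzero(q['mask']&(p['depth']>0));w=world(p,u,v);w=w[(w[:,2]>.086)&(w[:,1]<0)]
            if len(w):print(t,w.mean(0).round(4),(w.min(0)/2+w.max(0)/2).round(4))
    big=cv2.resize(p['image'][190:350,180:340] if n=='top' else p['image'][140:270,270:430],None,fx=3.7,fy=3.7,interpolation=cv2.INTER_CUBIC);cv2.imwrite(f'pics/crop_{n}.png',big)
E
```

```text
===== top
panel 5256 ((560.3356323242188, -263.93048095703125), (157.82545471191406, 276.9491882324219), 8.854591369628906)
plate 2110 ((537.4124145507812, 236.03329467773438), (141.91717529296875, 290.1607666015625), 84.27590942382812)
flange 49 ((606.60302734375, 236.25802612304688), (93.8946304321289, 72.17984008789062), 8.937885284423828)
shaft 105 [0.57   0.2476 0.1382]
grip 101 [0.4504 0.2602 0.1992] [0.428 0.251 0.174] [0.487 0.267 0.219]
dir [-0.83102585  0.06173197  0.55279762]
power_rocker [ 0.5122 -0.1766  0.0912] [ 0.5112 -0.1777  0.093 ]
mushroom_button [ 0.5407 -0.3619  0.1103] [ 0.5411 -0.3626  0.1022]
mushroom_button [ 0.5306 -0.299   0.0931] [ 0.5302 -0.2988  0.093 ]
===== scene
panel 5032 ((564.89892578125, -265.8559265136719), (155.590087890625, 275.453857421875), 8.748568534851074)
plate 915 ((541.3662719726562, 234.87112426757812), (138.5955810546875, 288.79388427734375), 84.79635620117188)
flange 185 ((617.3121337890625, 236.0546417236328), (114.19519805908203, 75.1309585571289), 1.8416600227355957)
shaft 66 [0.5965 0.2402 0.135 ]
grip 51 [0.463  0.2544 0.1906] [0.438 0.247 0.171] [0.489 0.259 0.208]
dir [ 0.81783347 -0.07023082 -0.57115325]
start_button [ 0.5616 -0.5052  0.101 ] [ 0.5565 -0.5017  0.1123]
start_button [ 0.5356 -0.3036  0.0919] [ 0.5343 -0.3024  0.0911]
power_rocker [ 0.5164 -0.1773  0.0903] [ 0.5138 -0.1767  0.0913]
square_button [ 0.526  -0.2424  0.0916] [ 0.5245 -0.2409  0.0907]
mushroom_button [ 0.5479 -0.3674  0.1074] [ 0.5454 -0.3661  0.1004]
mushroom_button [ 0.5164 -0.1775  0.0903] [ 0.5138 -0.1777  0.0913]
```

View pics/crop_scene.png

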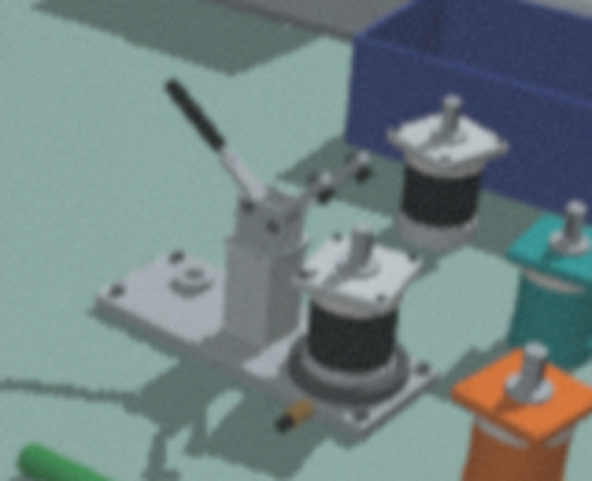

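View pics/crop_top.png

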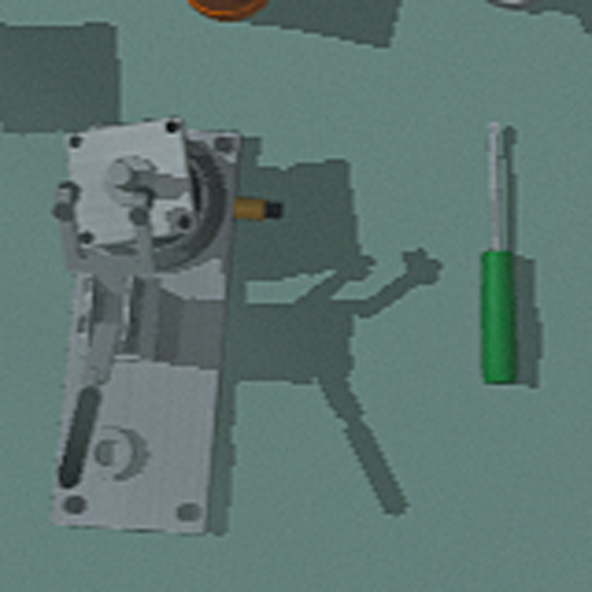

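The crops show the grip seen from both cameras, with the fixture's x axis at about -5° yaw. By my fit the handle sits about 38° above level. Unit yaw is +8.9°, and the panel fit agrees with the detected buttons. Next I work out the approach.

```bash
cat >> h.py <<'E'
def go(target,yawdeg):
    "yaw: desired heading of tool y line (mod 180) = yaw+90; prints shift/0.5 and turn/45deg"
    o=observe();R=np.array(o['ee_rot']);d=R.T@(np.array(target)-o['tcp_pos'])/.5
    a=np.degrees(np.arctan2(R[1,0],R[0,0]))
    t=(a-yawdeg+90)%180-90   # tool z down: +turn lowers heading
    print('t',o['time'],'tcp',np.round(o['tcp_pos'],4),'xhead',round(a,2),'zax',R[:,2].round(3),'shift',d.round(4),'turn',round(t/45,4),'F',np.round(o['contact_force'],1),'q6',round(o['q'][5],1),round(o['opening'],4))
E
python3 -c "
from h import *
o=observe();go([*np.array(o['tcp_pos'])[:2],.30],-5);go([.450,.260,.30],-5)"
```

```text
t 1.7 tcp [ 0.1947 -0.5144  0.2055] xhead 20.73 zax [ 0. -0. -1.] shift [-0.     0.    -0.189] turn 0.5717 F [-0.3  0.1  0.3] q6 -5.9 0.0939
t 1.7 tcp [ 0.1947 -0.5144  0.2055] xhead 20.73 zax [ 0. -0. -1.] shift [ 1.0258 -1.2678 -0.1891] turn 0.5717 F [-0.3  0.1  0.3] q6 -5.9 0.0939
```

arm_command:
  targets:
    - [-1,[0,0,-0.08],0]
    - [-1,[0.04,-0.05,-0.16],0]
    - [-1,[0.5,-0.6,-0.19],0.29]
    - [-1,[0.5,-0.6,-0.19],0.29]
    - [-1,[0.5,-0.6,-0.19],0.29]
    - [-1,[0.5,-0.6,-0.19],0.29]
    - [-1,[0.5,-0.6,-0.19],0.29]
    - [-1,[0.5,-0.6,-0.19],0.29]
    - [-1,[0.5,-0.6,-0.19],0.29]
    - [-1,[0.5,-0.6,-0.19],0.29]

```text
time: 2.53
tcp_pos: [0.3119, -0.1735, 0.2989]
ee_rot: [[0.991, 0.133, 0.001], [0.133, -0.991, -0.001], [0.001, 0.001, -1.0]]
contact_force: [0.9, -0.1, -0.7]
opening: 0.0309
grasp_force: 0.0
```

```bash
python3 -c "
from h import *
go([.450,.260,.30],-5)"
```

```text
t 2.5333 tcp [ 0.3119 -0.1735  0.2989] xhead 7.63 zax [ 0.001 -0.001 -1.   ] shift [ 0.3889 -0.8226 -0.0025] turn 0.2806 F [ 0.9 -0.1 -0.7] q6 44.2 0.0309
```

arm_command:
  targets:
    - [-1,[0.385,-0.8,0],0.28]
    - [-1,[0.385,-0.8,0],0.28]
    - [-1,[0.385,-0.8,0],0.28]
    - [-1,[0.385,-0.8,0],0.28]
    - [-1,[0.385,-0.8,0],0.28]
    - [-1,[0.385,-0.8,0],0.28]
    - [-1,[0.385,-0.8,0],0.28]
    - [-1,[0.385,-0.8,0],0.28]
    - [-1,[0.385,-0.8,0],0.28]
    - [-1,[0.385,-0.8,0],0.28]

```text
time: 3.37
tcp_pos: [0.4348, 0.2045, 0.2987]
ee_rot: [[0.996, -0.085, 0.001], [-0.085, -0.996, -0.0], [0.001, -0.0, -1.0]]
contact_force: [0.7, -0.8, -0.4]
opening: 0.0006
grasp_force: 0.0
```

```bash
python3 -c "
from h import *
go([.450,.260,.30],-5)"
```

```text
t 3.3667 tcp [0.4348 0.2045 0.2987] xhead -4.88 zax [ 0.001 -0.    -1.   ] shift [ 0.0208 -0.1131 -0.0025] turn 0.0027 F [ 0.7 -0.8 -0.4] q6 113.3 0.0006
```

arm_command:
  targets:
    - [-1,[0.02,-0.1,0],0]
    - [-1,[0.02,-0.1,0],0]
    - [-1,[0.02,-0.1,0],0]
    - [-1,[0.02,-0.1,0],0]
    - [-1,[0.02,-0.1,0],0]

```text
time: 3.78
tcp_pos: [0.4489, 0.2498, 0.2989]
ee_rot: [[0.996, -0.087, 0.0], [-0.087, -0.996, -0.001], [0.001, 0.001, -1.0]]
contact_force: [-0.4, 0.2, -0.1]
opening: 0.0005
grasp_force: 0.0
```

```bash
python3 - <<'E'
from h import *
go([.450,.260,.26],-5)
p=get_image("scene");cv2.imwrite('pics/s1.png',cv2.resize(p['image'][60:270,220:480],None,fx=2.8,fy=2.8,interpolation=cv2.INTER_CUBIC))
p=get_image("top");V,U=np.mgrid[0:480,0:640];W=world(p,U.ravel(),V.ravel());W=W[(p['depth'].ravel()>0)]
b=W[(W[:,0]>.55)&(W[:,0]<.7)&(W[:,1]>.15)&(W[:,1]<.33)&(W[:,2]>.16)];print('arm',len(b),b.min(0),b.max(0))
E
```

```text
t 3.7833 tcp [0.4489 0.2498 0.2989] xhead -5.0 zax [ 0.    -0.001 -1.   ] shift [ 0.0003 -0.0205  0.0778] turn -0.0001 F [-0.4  0.2 -0.1] q6 117.8 0.0005
arm 203 [0.57215945 0.21554765 0.16104459] [0.61884561 0.27703294 0.20070194]
```

View pics/s1.png

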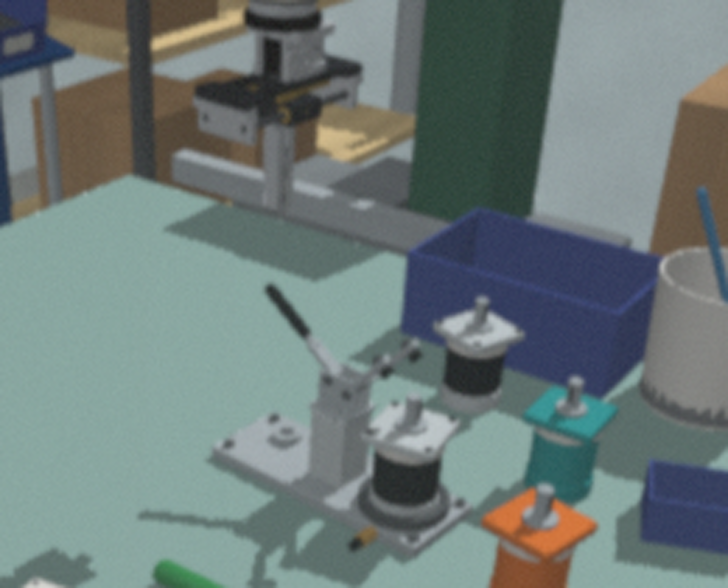

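The closed fingertips at about (275,205) hang above the grip end at (270,290), and the way is clear. I'll centre over the grip and start down slowly.

arm_command:
  targets:
    - [-1,[0,-0.02,0.04],0]
    - [-1,[0,-0.02,0.08],0]
    - [-1,[0,-0.02,0.1],0]
    - [-1,[0,-0.02,0.12],0]
    - [-1,[0,-0.02,0.14],0]
    - [-1,[0,-0.02,0.16],0]
    - [-1,[0,-0.02,0.17],0]
    - [-1,[0,-0.02,0.17],0]

```text
time: 4.55
tcp_pos: [0.4494, 0.2607, 0.2121]
ee_rot: [[0.996, -0.086, -0.002], [-0.086, -0.996, -0.001], [-0.002, 0.001, -1.0]]
contact_force: [0.2, 0.1, 0.1]
opening: 0.0004
grasp_force: 0.0
```

```bash
python3 - <<'E'
from h import *
go([.435,.2613,.145],-5)
E
```

```text
t 4.55 tcp [0.4494 0.2607 0.2121] xhead -4.94 zax [-0.002 -0.001 -1.   ] shift [-0.0286  0.0011  0.1343] turn 0.0014 F [0.2 0.1 0.1] q6 118.8 0.0004
```

arm_command:
  targets:
    - [-1,[-0.004,0,0.012],0]
    - [-1,[-0.008,0,0.024],0]
    - [-1,[-0.011,0,0.036],0]
    - [-1,[-0.014,0,0.048],0]
    - [-1,[-0.016,0,0.06],0]
    - [-1,[-0.018,0,0.07],0]

```text
time: 5.05
tcp_pos: [0.4405, 0.262, 0.1779]
ee_rot: [[0.996, -0.085, -0.001], [-0.085, -0.996, -0.0], [-0.001, 0.0, -1.0]]
contact_force: [-1.5, -0.1, 3.3]
opening: 0.0002
grasp_force: 1.2
```

```bash
python3 - <<'E'
from h import *
go([.435,.2613,.145],-5)
p=get_image("scene");cv2.imwrite('pics/s2.png',cv2.resize(p['image'][100:270,250:450],None,fx=3.5,fy=3.5,interpolation=cv2.INTER_CUBIC))
E
```

```text
t 5.05 tcp [0.4405 0.262  0.1779] xhead -4.9 zax [-0.001 -0.    -1.   ] shift [-0.0108  0.0023  0.0658] turn 0.0022 F [-1.5 -0.1  3.3] q6 119.3 0.0002
```

View pics/s2.png

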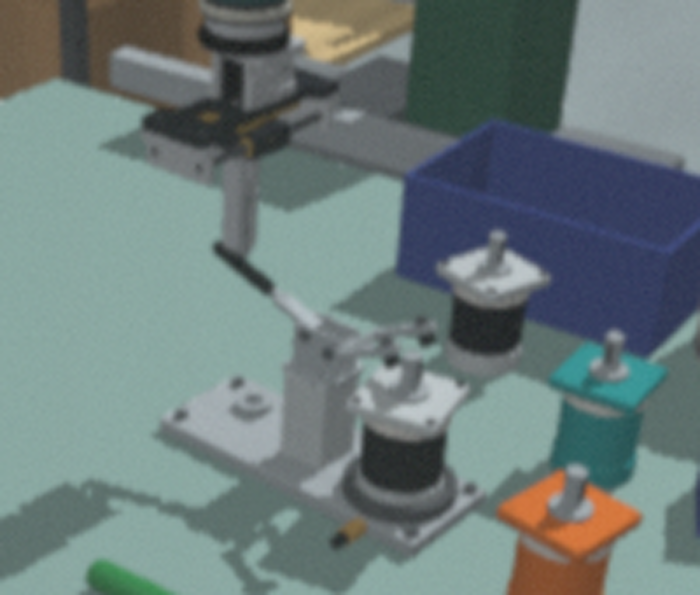

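The fingertips bear on the grip's upper side at about (235,250) with roughly 3.5 N, and the handle is following down. I'll continue.

arm_command:
  targets:
    - [-1,[0,0,0.012],0]
    - [-1,[-0.001,0,0.024],0]
    - [-1,[-0.002,0,0.036],0]
    - [-1,[-0.003,0,0.046],0]
    - [-1,[-0.004,0,0.056],0]
    - [-1,[-0.004,0,0.063],0]
    - [-1,[-0.004,0,0.067],0]
    - [-1,[-0.004,0,0.067],0]

```text
time: 5.77
tcp_pos: [0.4387, 0.262, 0.1451]
ee_rot: [[0.996, -0.086, -0.0], [-0.086, -0.996, -0.0], [-0.0, 0.0, -1.0]]
contact_force: [-1.3, 0.4, 3.3]
opening: 0.0003
grasp_force: 1.4
```

```bash
python3 - <<'E'
from h import *
go([.435,.2613,.145],-5)
E
```

```text
t 5.7667 tcp [0.4387 0.262  0.1451] xhead -4.92 zax [-0. -0. -1.] shift [-0.0072  0.002   0.0002] turn 0.0018 F [-1.3  0.4  3.3] q6 119.4 0.0003
```

Nearly level with no stop force yet, so I'll push a little further until it stops.

arm_command:
  targets:
    - [-1,[0,0,0.004],0]
    - [-1,[0,0,0.008],0]
    - [-1,[0,0,0.008],0]

```text
time: 6.02
tcp_pos: [0.4389, 0.2621, 0.1447]
ee_rot: [[0.996, -0.086, 0.002], [-0.086, -0.996, 0.001], [0.002, -0.001, -1.0]]
contact_force: [-6.9, -2.4, 15.8]
opening: 0.0004
grasp_force: 8.1
```

Stop reached: the force climbed to 16 N and the tip no longer moves. I'll lift off.

arm_command:
  targets:
    - [-1,[0,0,0.01],0]
    - [-1,[0,0,0.008],0]
    - [-1,[0,0,-0.03],0]
    - [-1,[0,0,-0.1],0]
    - [-1,[0,0,-0.18],0]
    - [-1,[0,0,-0.24],0]
    - [-1,[0,0,-0.24],0]
    - [-1,[0,0,-0.24],0]

```text
time: 6.68
tcp_pos: [0.4405, 0.2623, 0.263]
ee_rot: [[0.996, -0.086, 0.005], [-0.086, -0.996, 0.002], [0.005, -0.002, -1.0]]
contact_force: [-0.7, -0.6, -0.0]
opening: 0.0003
grasp_force: 0.0
```

```bash
python3 - <<'E'
from h import *
go([.528,-.174,.20],8.9)
p=get_image("scene");cv2.imwrite('pics/s3.png',cv2.resize(p['image'][100:270,250:450],None,fx=3.5,fy=3.5,interpolation=cv2.INTER_CUBIC))
V,U=np.mgrid[0:480,0:640];W=world(p,U.ravel(),V.ravel());img=p['image'].reshape(-1,3)
m=(p['depth'].ravel()>0)&(W[:,0]>.35)&(W[:,0]<.5)&(W[:,1]>.2)&(W[:,1]<.32)&(W[:,2]>.1)&(W[:,2]<.2)&(img.max(1)<80)
b=W[m];print(len(b),b.min(0),b.max(0))
E
```

```text
t 6.6833 tcp [0.4405 0.2623 0.263 ] xhead -4.95 zax [ 0.005  0.002 -1.   ] shift [0.249  0.8546 0.1255] turn -0.3077 F [-0.7 -0.6 -0. ] q6 119.4 0.0003
49 [0.41226547 0.24999042 0.13578882] [0.47762599 0.26244768 0.14511733]
```

View pics/s3.png

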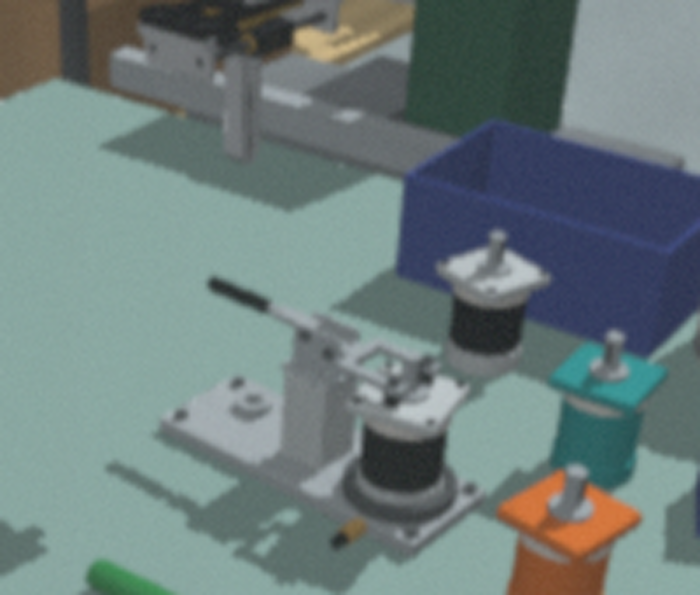

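The handle at (240,290) is level, with its surface between z 0.136 and 0.145, and the feet are on the flange. The clamp is closed, so I go to the rocker.

arm_command:
  targets:
    - [-1,[0.24,0.84,0],-0.31]
    - [-1,[0.24,0.84,0],-0.31]
    - [-1,[0.24,0.84,0],-0.31]
    - [-1,[0.24,0.84,0],-0.31]
    - [-1,[0.24,0.84,0],-0.31]
    - [-1,[0.24,0.84,0],-0.31]
    - [-1,[0.24,0.84,0],-0.31]
    - [-1,[0.24,0.84,0],-0.31]
    - [-1,[0.24,0.84,0],-0.31]
    - [-1,[0.24,0.84,0],-0.31]

```text
time: 7.57
tcp_pos: [0.5159, -0.1394, 0.2577]
ee_rot: [[0.988, 0.156, -0.004], [0.156, -0.988, 0.001], [-0.004, -0.002, -1.0]]
contact_force: [1.6, 0.3, 0.5]
opening: 0.0005
grasp_force: 0.0
```

arm_command:
  targets:
    - [-1,[0,0.02,0],0]
    - [-1,[0,0.02,0],0]
    - [-1,[0,0.02,0],0]
    - [-1,[0,0.02,0],0]

```text
time: 7.9
tcp_pos: [0.518, -0.1456, 0.2599]
ee_rot: [[0.987, 0.158, -0.002], [0.158, -0.987, 0.001], [-0.002, -0.002, -1.0]]
contact_force: [-0.2, 0.5, 0.3]
opening: 0.0004
grasp_force: 0.0
```

```bash
python3 - <<'E'
from h import *
go([.528,-.174,.13],8.9)
E
```

```text
t 7.9 tcp [ 0.518  -0.1456  0.2599] xhead 9.12 zax [-0.002  0.001 -1.   ] shift [0.0112 0.0596 0.2597] turn 0.0048 F [-0.2  0.5  0.3] q6 59.1 0.0004
```

arm_command:
  targets:
    - [-1,[0.012,0.06,0],0]
    - [-1,[0.012,0.06,0.06],0]
    - [-1,[0.012,0.06,0.14],0]
    - [-1,[0.012,0.06,0.22],0]
    - [-1,[0.012,0.06,0.28],0]
    - [-1,[0.012,0.06,0.28],0]
    - [-1,[0.012,0.06,0.28],0]

```text
time: 8.48
tcp_pos: [0.528, -0.1736, 0.1197]
ee_rot: [[0.987, 0.159, -0.004], [0.159, -0.987, 0.002], [-0.003, -0.002, -1.0]]
contact_force: [1.1, 0.0, 1.3]
opening: 0.0006
grasp_force: 0.0
```

```bash
python3 - <<'E'
from h import *
go([.528,-.174,.088],8.9)
p=get_image("top");
q=get_image("scene");a=cv2.resize(p['image'][220:310,350:490],None,fx=4,fy=4,interpolation=cv2.INTER_CUBIC);b=cv2.resize(q['image'][220:380,140:300],(400,360),interpolation=cv2.INTER_CUBIC)[:, :240]
cv2.imwrite('pics/u1.png',np.hstack([a,b]))
E
```

```text
t 8.4833 tcp [ 0.528  -0.1736  0.1197] xhead 9.18 zax [-0.004  0.002 -1.   ] shift [0.0002 0.001  0.0634] turn 0.0061 F [1.1 0.  1.3] q6 56.8 0.0006
```

View pics/u1.png

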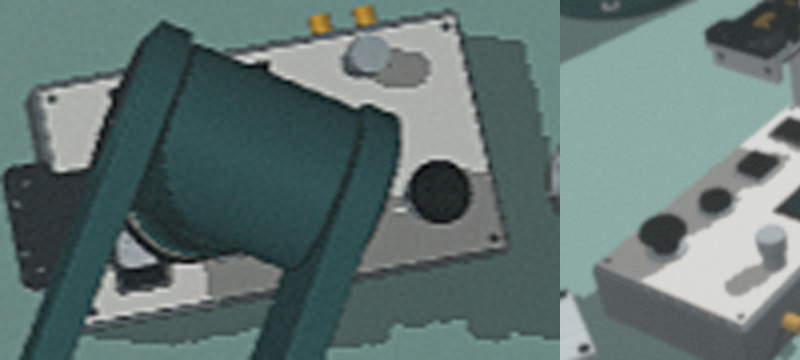

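The top view is blocked by the arm, and the scene crop shows the controls clear. The position matches the fit, so I press down on the rocker's far half.

arm_command:
  targets:
    - [-1,[0,0,0.02],0]
    - [-1,[0,0,0.036],0]
    - [-1,[0,0,0.046],0]
    - [-1,[0,0,0.054],0]
    - [-1,[0,0,0.06],0]
    - [-1,[0,0,0.064],0]
    - [-1,[0,0,0.064],0]

```text
time: 9.17
tcp_pos: [0.5294, -0.1762, 0.0893]
ee_rot: [[0.988, 0.157, 0.001], [0.157, -0.988, -0.001], [0.001, 0.001, -1.0]]
contact_force: [2.0, -1.2, 1.7]
opening: 0.0003
grasp_force: 1.2
```

arm_command:
  targets:
    - [-1,[0,0,0.004],0]
    - [-1,[0,0,0.007],0]
    - [-1,[0,0,0.007],0]

```text
time: 9.42
tcp_pos: [0.5295, -0.1762, 0.089]
ee_rot: [[0.988, 0.157, 0.002], [0.157, -0.988, -0.001], [0.002, 0.002, -1.0]]
contact_force: [-2.6, 2.3, 14.5]
opening: 0.0004
grasp_force: 6.9
```

The stop is reached at z 0.089, the "on" height, with 14 N. I'll hold, lift and move over to the start button.

arm_command:
  targets:
    - [-1,[0,0,0.001],0]
    - [-1,[0,0,-0.04],0]
    - [-1,[0,0,-0.1],0]
    - [-1,[0,0,-0.12],0]
    - [-1,[0,0,-0.12],0]

```text
time: 9.83
tcp_pos: [0.5302, -0.1768, 0.1485]
ee_rot: [[0.988, 0.157, 0.005], [0.157, -0.988, -0.003], [0.004, 0.003, -1.0]]
contact_force: [0.1, 0.5, 0.0]
opening: 0.0003
grasp_force: 0.0
```

```bash
python3 - <<'E'
from h import *
go([.5325,-.300,.15],8.9)
p=get_image("scene")
for r in trace(p,"power_rocker")[:3]:
    v,u=np.nonzero(r['mask']&(p['depth']>0));w=world(p,u,v)
    print(r['p'],(np.array(r['centre'])*[640,480]).round(),w.mean(0).round(3),np.percentile(w[:,2],[5,50,97]).round(4))
E
```

```text
t 9.8333 tcp [ 0.5302 -0.1768  0.1485] xhead 9.01 zax [ 0.005 -0.003 -1.   ] shift [-0.034   0.244  -0.0022] turn 0.0025 F [0.1 0.5 0. ] q6 56.8 0.0003
0.74 [240. 278.] [ 0.515 -0.178  0.089] [0.0846 0.089  0.0961]
```

arm_command:
  targets:
    - [-1,[-0.034,0.08,0],0]
    - [-1,[-0.034,0.16,0],0]
    - [-1,[-0.034,0.244,0],0]
    - [-1,[-0.034,0.244,0],0]
    - [-1,[-0.034,0.244,0],0]
    - [-1,[-0.034,0.244,0],0]

```text
time: 10.43
tcp_pos: [0.5302, -0.2982, 0.143]
ee_rot: [[0.988, 0.156, -0.004], [0.156, -0.988, 0.003], [-0.003, -0.004, -1.0]]
contact_force: [-0.5, 0.2, -0.1]
opening: 0.0004
grasp_force: 0.0
```

```bash
python3 - <<'E'
from h import *
go([.5325,-.300,.088],8.9)
p=get_image("scene")
c,s=np.cos(np.radians(8.9)),np.sin(np.radians(8.9))
L=lambda w:(w[:,:2]-[.5645,-.2655])@np.array([[c,-s],[s,c]])
for t in("power_rocker","start_button","square_button"):
  for r in trace(p,t)[:1]:
    v,u=np.nonzero(r['mask']&(p['depth']>0));w=world(p,u,v);w=w[w[:,2]>.086];l=L(w)
    print(t,r['p'],l.mean(0).round(4),w.mean(0).round(4))
    if t=="power_rocker":
        for a in range(-65,0,8):
            k=(l[:,0]*1000>=a)&(l[:,0]*1000<a+8)
            if k.any():print(a,k.sum(),w[k,2].mean().round(4))
E
```

```text
t 10.4333 tcp [ 0.5302 -0.2982  0.143 ] xhead 9.0 zax [-0.004  0.003 -1.   ] shift [0.0042 0.0046 0.1099] turn 0.0022 F [-0.5  0.2 -0.1] q6 46.3 0.0004
power_rocker 0.54 [-0.0374  0.0947] [ 0.5129 -0.1777  0.0902]
-57 20 0.0952
-49 39 0.0915
-41 27 0.0889
-33 19 0.0877
-25 19 0.0875
-17 5 0.0871
start_button 0.42 [-0.0335 -0.0188] [ 0.5343 -0.2893  0.0976]
square_button 0.52 [-0.0334  0.0281] [ 0.5271 -0.2429  0.0918]
```

The rocker is on: its near half is raised and its far half level. Now I press the start button.

arm_command:
  targets:
    - [-1,[0.004,0.004,0.04],0]
    - [-1,[0.004,0.004,0.08],0]
    - [-1,[0.004,0.004,0.092],0]
    - [-1,[0.004,0.004,0.1],0]
    - [-1,[0.004,0.004,0.106],0]
    - [-1,[0.004,0.004,0.112],0]
    - [-1,[0.004,0.004,0.115],0]
    - [-1,[0.004,0.004,0.115],0]

```text
time: 11.3
tcp_pos: [0.534, -0.3003, 0.0893]
ee_rot: [[0.988, 0.157, 0.001], [0.157, -0.988, 0.0], [0.001, 0.0, -1.0]]
contact_force: [-3.0, 3.3, 5.0]
opening: 0.0007
grasp_force: 2.2
```

arm_command:
  targets:
    - [-1,[0,0,0.005],0]
    - [-1,[0,0,0.009],0]
    - [-1,[0,0,0.009],0]
    - [-1,[0,0,0.009],0]

```text
time: 11.63
tcp_pos: [0.5344, -0.3008, 0.0881]
ee_rot: [[0.988, 0.157, 0.003], [0.157, -0.988, -0.001], [0.003, 0.002, -1.0]]
contact_force: [-5.7, 5.5, 15.3]
opening: 0.0005
grasp_force: 7.6
```

Fully down: it stops at z 0.088 with 15 N. I'll release and retreat.

arm_command:
  targets:
    - [-1,[0,0,0],0]
    - [-1,[0,0,-0.04],0]
    - [-1,[0,0,-0.12],0]
    - [-1,[0,0,-0.2],0]
    - [-1,[0,0,-0.28],0]
    - [-1,[0,0,-0.28],0]
    - [-1,[0,0,-0.28],0]
    - [-1,[0,0,-0.28],0]
    - [-1,[0,0,-0.28],0]

```text
time: 12.38
tcp_pos: [0.533, -0.3005, 0.221]
ee_rot: [[0.988, 0.157, -0.003], [0.157, -0.988, 0.002], [-0.003, -0.002, -1.0]]
contact_force: [0.3, 1.0, 1.3]
opening: 0.0005
grasp_force: 0.0
```

```bash
python3 - <<'E'
from h import *
p=get_image("scene")
for t in("start_button","power_rocker","clamp_grip","gearbox"):
  for r in trace(p,t)[:2]:
    v,u=np.nonzero(r['mask']&(p['depth']>0));w=world(p,u,v);print(t,round(r['p'],2),np.median(w,0).round(3),np.percentile(w[:,2],95).round(4))
print(observe()['tcp_pos'],observe()['contact_force'])
print(finish_job())
E
```

```text
start_button 0.67 [ 0.537 -0.302  0.092] 0.0944
power_rocker 0.68 [ 0.514 -0.179  0.089] 0.0949
clamp_grip 0.45 [0.468 0.255 0.139] 0.1444
gearbox 0.86 [0.75  0.378 0.08 ] 0.1046
gearbox 0.73 [0.812 0.17  0.078] 0.1077
[ 0.53327217 -0.30049603  0.22195199] [-0.51291912 -0.00495072  0.82861777]
the job is handed in; nothing more can be done
None
```

I closed the clamp, switched the rocker on, pressed the start button fully and saw it spring back, then handed the job in at about 12.6 s; the hand-in returned no verdict.

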